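# Prop and hold the tipping cylinder frame

### The job

Set the orange puck squarely on the narrow pillar of the stand and let go of it. Then flip the yellow kickstand down over its centre until it snaps to its stop. Then grip the black hub at the top of the leaning frame, bring the frame upright until the kickstand's foot presses lightly on the puck, and finish while still holding the hub there, so that the frame cannot tip back; leave the things round about where they are.

Things in the scene. Friction and masses are not known exactly. Their poses are not given: they have to be found in the camera images.
- stand: Grey base plate, 100 x 250 x 12 mm, fixed to the bench (place and yaw vary). Origin: underside, below the frame's foot hinge; the plate spans x -50 to 50, y -100 to 150 mm of its own frame, z up. The foot hinge is the line parallel to the stand's x axis through (0, 0, 30 mm). The pillar stands on the +y side; the frame leans to -y.
- seat (a point): Centre of the flat top of the steel pillar, 30 mm diameter, 34 mm above the bench, at (11, 110, 34) mm in the stand's frame: the puck's underside goes on this point. While the frame leans, the folded kickstand stays 60 mm or more from the pillar's axis along the stand's y axis. Jaws closing along the stand's x axis have most room.
- puck: Loose orange plastic disc, 40 mm diameter, 16 mm thick, 60 to 130 g, lying flat on the bench left of the stand. Origin: centre of its underside, z up.
- frame (a joint): Tipping of the frame about its foot hinge, rad: 0 upright, +0.45 leaning on its stop to the stand's -y side (start), -0.25 tipped over to the pillar side. Its weight tips it back to +0.45 whenever let go, even with the kickstand down (about 4 N at the hub to lift it, 1 N to hold it upright). With the puck in place and the kickstand down, the foot meets the puck at 0.
- hub (a point): Centre of the black round hub at the top of the frame, 32 mm diameter, 56 mm long between two 38 mm steel flanges, axis parallel to the stand's x; 170 mm from the foot hinge line; 200 mm above the bench when upright, about 183 leaning. Fixed to the frame, but being round it can turn between fingers that stay vertical and close along the stand's y axis.
- kick_pivot (a point): Pivot of the kickstand on the frame's +y side, 130 mm up from the foot hinge and 30 mm out to +y of the frame. The pivot axis is the frame's y axis (the stand's y axis, tilted with the frame).
- kick_foot (a point): Centre of the round rubber foot (18 mm diameter) at the end of the yellow kickstand, a straight bar 11 mm thick from the pivot to here. The foot is 80 mm out along the frame's +y from the pivot and 102 mm from the pivot axis: the bar sweeps a cone.
- kickstand (a joint): Kickstand angle, rad: 0 folded (foot points to the stand's -x side, 20 degrees above level), 2.02 fully down (6 degrees past straight down, on its stop). Pressing the foot end downward turns it; an over-centre spring pulls it back to folded (under 3 N at the foot) up to about 0.8, and beyond about 1.0 snaps it down to its stop by itself.
- pot: Bystander: white grease pot with red lid, 69 mm diameter, 54 mm high. Origin: centre of underside.
- oiler: Bystander: white oiler bottle with yellow spout, 51 mm diameter, 152 mm high. Origin: centre of underside.
- tape: Bystander: roll of black tape, 58 mm diameter, 19 mm high, lying flat. Origin: centre of underside.
- cap: Bystander: light metal cylinder end cap, 56 x 56 x 18 mm. Origin: centre of underside.
- cylinder_foot (a point): Compact pneumatic cylinder, 52 x 52 mm, 106 mm tall with its rod, 0.45 kg, strapped for good to the -y face of the frame's aluminium plate (44 mm wide in x, 12 mm thick). This point: centre of its underside, z along the frame. Its rod end stays over 25 mm below the hub's centre.
Not all that is in view belongs to the job. Several things have the shape of the puck; the one meant has the colours described above.

How it is judged:
On the way, in this order (a step that is already met when the one before it is completed fails the run):
1. the puck lies flat and centred on the pillar (within 10 mm), let go, kickstand still folded (horizontal distance between puck and seat below 0.01 m and z of puck in the frame of seat between -0.004 and 0.004 m and angle between puck's own z axis and vertical below 0.1 rad and contact force between the fingers and puck below 0.1 N and value of joint kickstand below 0.6 rad), for 0.2 s.
2. the kickstand is down at its stop (value of joint kickstand above 1.9 rad), for 0.2 s.
At the end, for the whole second after the job is handed in: Frame within 0.05 rad of upright, kickstand beyond 1.9 rad, its foot pressing on the puck (over 0.3 N), the puck flat on the pillar within 12 mm of its centre, and the hub still held between the fingers (over 1 N, grasp point within 30 mm of the hub's centre) (value of joint frame between -0.05 and 0.05 rad and value of joint kickstand above 1.9 rad and contact force between puck and kickstand above 0.3 N and horizontal distance between puck and seat below 0.012 m and angle between puck's own z axis and vertical below 0.1 rad and z of puck in the frame of seat between -0.004 and 0.004 m and contact force between the fingers and frame above 1 N and distance between the grasp point and hub below 0.03 m); the arm keeps its last pose, push and grip.
It fails at once if a bystander was moved by more than 30 mm (distance of any of pot, oiler, tape, cap from where it was at the start of the episode above 0.03 m).
It also fails if it takes over 72 s, if anything falls off the work surface, if the arm or the gripper's body presses on something with over 40 N, if the wrist force passes 120 N, or if a joint passes its speed limit or range.

### The arm

A 6-joint arm with a two-finger parallel gripper is mounted at the origin on a cart in front of the work surface, level with it; the furniture and walls round the work are solid. World frame = base frame: x ahead of the robot, y to its left, z up, the work surface at z = 0. Lengths are in m, angles in rad, forces in N, time in s.
With the tool pointing down it reaches from about 0.375 to 0.975 m from the base axis. Payload 3.8 kg.
Tool frame: the origin (TCP) lies midway between the tips of the shut fingers; the grasp point (between the pads) lies 19 mm behind it; z points along the fingers, y is the direction in which the jaws open and shut (so a half turn about z gives the same grasp; the last joint's range is limited). The gripper opens to 85 mm and grips with 20 to 120 N. Pads are 22 mm wide; open, the fingers measure 114 mm over their backs; the gripper's body (76 mm by 85 mm) begins 54 mm behind the grasp point. The pads swing forward as they close: fully open they stand 13 mm farther back than shut.
Start: joints at [-1.195, 0.264, 1.604, -0, 1.274, -0.037], TCP at [0.271, -0.618, 0.231] pointing down, gripper open.
Joint ranges: [-2.63, 2.63], [-0.94, 2.18], [0.31, 2.57], [-1.31, 4.45], [0, 2.66], [-2.55, 2.55]. Speed limits (rad/s): [2.57, 2.57, 3.14, 3.14, 3.14, 3.14].

### API

Orientations are given as a rotation vector (axis times angle).
In Python, from workcell import readout, read_camera, camera_params, bot gives the robot as it stands.
- The arm moves only by the tool apply_moves, never from a script. Its argument "plan" is a list that holds one entry, the list of rows, each a list of 7 numbers: the shift along the tool's x, y, z each as a share of 1000 mm, from -1 to 1, then the turn, a rotation vector about the tool's x, y, z each as a share of pi rad, from -1 to 1, then the gripper command: -1 is fully open, 1 is shut, values between are in proportion. A call has exactly 8 rows; each row is the pose to reach, as a shift and turn from the pose commanded when the call began, along the tool's axes at that moment, turning the shorter way round; what a row does not reach only later rows make up. A row lasts 1/12 s, in which the tool goes at most 41.7 mm and 7.16 degrees, less where a joint would pass 70% of its speed; a pose out of reach is approached as far as the arm can. A call with a number of a shift or a turn outside -1 to 1 is refused whole. A call with a gripper value outside its range is refused whole. The fingers move at their own pace and stop on an object; "force" is the grip in N (left out, the last holds). Time passes only in rows, so rows that repeat a pose let the fingers close, or fill a call up. It gives the time, the measured TCP pose, the force and the opening at its end, in the units of the state.
- readout.read_state(): the state, without advancing time (a new reading comes with each control period).
- read_camera(name): name is "side" or "top"; returns the picture (480x640x3 uint8, red, green, blue); there is no depth.
- camera_params(name): a dict with "fovy" (degrees; the focal length in pixels is half the picture's height over the tangent of half this angle, whatever the lens; pixels are square), "cx", "cy" (the principal point, pixels), "rvec" (rotation vector, rad) and "tvec" (3), from world to camera coordinates, as OpenCV has them. Camera axes: x right, y down, z forward; pixel columns grow to the right and rows downward; lengths in m; the calibration is good to about 2 mm. A picture is of the moment at which its call begins. camera_params takes no time and is no camera call.
- bot.finish_job(): hands the job in, once; it reports no verdict.
The state is a dict: "time": time; "q": joint angles; "joint_vel": joint speeds; "joint_torque": joint torques, N m; "tool_pos": TCP position; "tcp_rot": TCP orientation; "wrist_force": force on the tool from outside, world axes, zero at the start; "torque": the same for the moment, N m; "width": opening from 0.0 (shut) to 1.0 (fully open).
Only numpy, scipy, OpenCV 4.12 (cv2) and the standard library are available. Lean on these libraries where they do the work, as an engineer would, in place of code of your own. Each camera call takes 0.05 s, during which the arm holds its last target.

## Working session

There is one attempt and no reset: what is moved stays moved. The work goes in short steps, Python scripts to look and compute and a tool call to move; the robot and the scene stay as the last step left them, time stands still between calls to the robot, and variables do not carry over. Pictures are saved under pics/ and viewed, and the job is handed in when it is done.

Besides the shell and the picture viewer there is one more tool, called after "Emit:" as name([rows], argument=value, ...), one row to a line, values as JSON. apply_moves: Moves the arm, as the interface text tells. Shift numbers are shares of 1000 mm and turn numbers shares of pi rad, none past 1 either way. Its arguments: {"type":"object","properties":{"plan":{"type":"array","items":{"type":"array","items":{"type":"array","items":{"type":"number","minimum":-1,"maximum":1}}}},"force":{"type":"number"}},"required":["plan"]}

```bash
mkdir -p pics; ls; python3 - <<'E'
from workcell import readout, read_camera, camera_params, bot
import cv2
for n in("side","top"):
    im=read_camera(n); cv2.imwrite(f"pics/{n}0.png",im[:,:,::-1]); print(n,camera_params(n))
print(readout.read_state())
E
```

```text
pics
side {'fovy': 50.88588581981274, 'cx': 316.62893998929223, 'cy': 234.90946100289835, 'rvec': array([ 0.1717717 , -2.71834816,  1.41474539]), 'tvec': array([0.52128701, 0.21814473, 0.8721704 ])}
top {'fovy': 54.66997371199279, 'cx': 328.4641658547287, 'cy': 243.2799818339861, 'rvec': array([ 2.15899426, -2.13208153,  0.19481895]), 'tvec': array([-0.12364368,  0.53218157,  1.08671313])}
{'time': 0.1, 'q': array([-1.19491800e+00,  2.64720867e-01,  1.60525865e+00, -5.00925501e-06,
        1.27372583e+00, -3.69180004e-02]), 'joint_vel': array([-0.00109484, -0.00195237, -0.00176413,  0.00039862, -0.00064989,
       -0.00020937]), 'joint_torque': array([ 3.69745510e-05, -5.16706073e+01, -3.68590665e+01, -6.82388963e-05,
        6.35191012e-03,  3.21853690e-05]), 'tool_pos': array([ 0.27052727, -0.61767529,  0.23004608]), 'tcp_rot': array([-3.07287567e+00, -6.43400610e-01,  5.66787723e-04]), 'wrist_force': array([ 0.0545919 , -0.17947161, -0.74691537]), 'torque': array([ 0.00289692, -0.01962219,  0.04645907]), 'width': 1.0054825790742636}
```

View pics/side0.png

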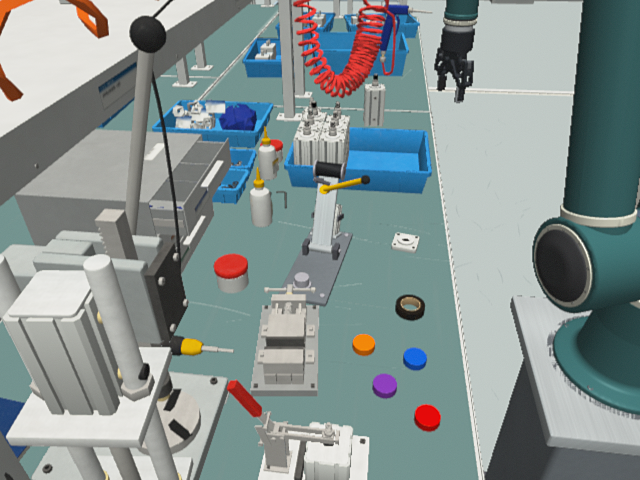

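View pics/top0.png

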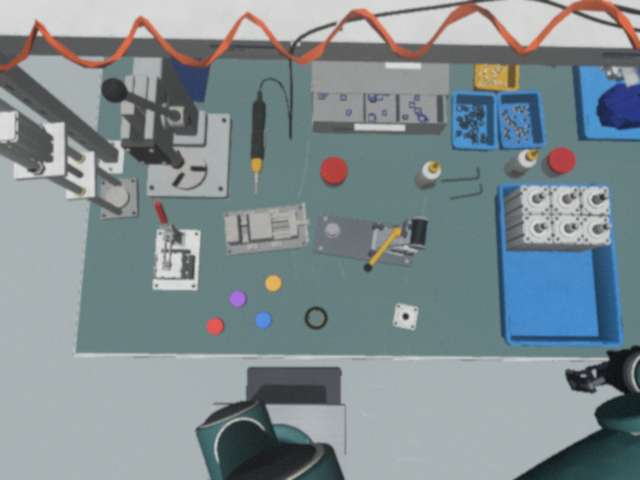

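The top view shows the orange puck at about (273,283), the pillar at (332,230), the hub at (418,233) and the kickstand's foot at (368,267). In the side view the puck is at about (364,344) and the pillar at (302,280). Next I measure them.

```bash
cat > h.py <<'E'
import numpy as np, cv2
from scipy.spatial.transform import Rotation as R
from workcell import readout, read_camera, camera_params, bot
def cam(n):
    p=camera_params(n); f=240/np.tan(np.radians(p['fovy'])/2)
    K=np.array([[f,0,p['cx']],[0,f,p['cy']],[0,0,1]]); return K,np.array(p['rvec']),np.array(p['tvec'])
def ray(n,uv):
    K,r,t=cam(n); Rm=R.from_rotvec(r).as_matrix()
    d=Rm.T@np.linalg.inv(K)@np.array([uv[0],uv[1],1.]); return -Rm.T@t, d
def onz(n,uv,z):
    c,d=ray(n,uv); return c+d*(z-c[2])/d[2]
def proj(n,P):
    K,r,t=cam(n); return cv2.projectPoints(np.atleast_2d(np.array(P,float)),r,t,K,None)[0][:,0]
def tri(uvs,uvt):
    A=[];b=[]
    for n,uv in(("side",uvs),("top",uvt)):
        c,d=ray(n,uv); d/=np.linalg.norm(d); M=np.eye(3)-np.outer(d,d); A.append(M); b.append(M@c)
    return np.linalg.lstsq(np.vstack(A),np.hstack(b),rcond=None)[0]
def snap(tag,boxes={}):
    o={}
    for n in("side","top"):
        im=read_camera(n)[:,:,::-1].copy(); o[n]=im; cv2.imwrite(f"pics/{n}{tag}.png",im)
        if n in boxes:
            x0,y0,x1,y1=boxes[n]; s=min(800/(x1-x0),600/(y1-y0)); cv2.imwrite(f"pics/{n}{tag}z.png",cv2.resize(im[y0:y1,x0:x1],None,fx=s,fy=s,interpolation=cv2.INTER_CUBIC))
    return o
def blob(im,lo,hi,box=None):
    h=cv2.cvtColor(im,cv2.COLOR_BGR2HSV); m=cv2.inRange(h,np.array(lo),np.array(hi))
    if box: k=np.zeros_like(m); x0,y0,x1,y1=box; k[y0:y1,x0:x1]=255; m&=k
    n,l,s,c=cv2.connectedComponentsWithStats(m)
    return sorted([(int(s[i,4]),c[i].round(2),s[i,:4].tolist()) for i in range(1,n)],key=lambda a:-a[0])
E
python3 - <<'E'
from h import *
for n,box in(("side",(340,325,390,365)),("top",(255,265,290,300))):
    im=cv2.imread(f"pics/{n}0.png"); b=blob(im,(8,120,120),(22,255,255),box)[0]
    print(n,b,onz(n,b[1],.016),onz(n,b[1],.008))
for n,(x0,y0,x1,y1) in(("side",(270,150,390,310)),("top",(300,200,440,290))):
    im=cv2.imread(f"pics/{n}0.png"); s=min(800/(x1-x0),600/(y1-y0)); print(n,s)
    cv2.imwrite(f"pics/{n}0z.png",cv2.resize(im[y0:y1,x0:x1],None,fx=s,fy=s,interpolation=cv2.INTER_CUBIC))
E
```

```text
side (396, array([363.29, 344.4 ]), [353, 334, 22, 22]) [0.43876846 0.02964928 0.016     ] [0.43887044 0.02220245 0.008     ]
top (181, array([273.  , 282.89]), [266, 276, 15, 15]) [0.437758  0.0177975 0.016    ] [0.43836424 0.01859701 0.008     ]
side 3.75
top 5.714285714285714
```

View pics/side0z.png

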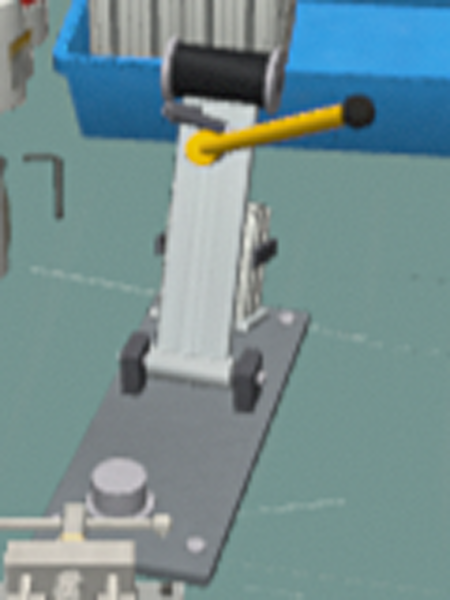

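View pics/top0z.png

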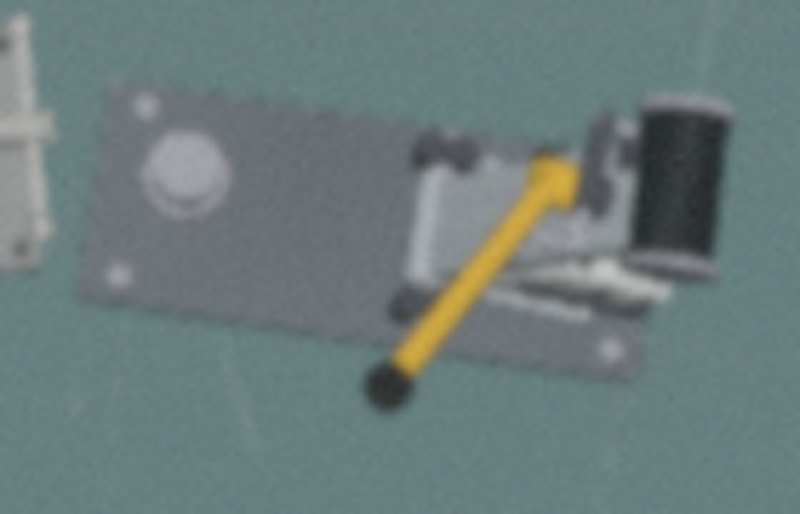

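Pillar top: zoomed (187,163) in the top view and (120,477) in the side view. Plate corners in the top view are about (108,82), (78,297) and (630,380). Hub: (683,185) top, (222,75) side.

```bash
python3 - <<'E'
from h import *
S=lambda u,v:(270+u/3.75,150+v/3.75)
T=lambda u,v:(300+u/5.714,200+v/5.714)
im=cv2.imread("pics/top0.png"); 
print('pillar',onz('top',T(187,163),.034),onz('side',S(120,477),.034),tri(S(120,477),T(187,163)))
a,b,c=[onz('top',T(*p),.012) for p in((108,82),(78,297),(630,380))]
print('corners',a,b,c, np.linalg.norm(a-b),np.linalg.norm(b-c))
cs=onz('side',S(208,583),.012),onz('side',S(308,313),.012); print(cs, np.linalg.norm(cs[0]-cs[1]))
for u,v in((b-c),(a-b),(cs[0]-cs[1])) and [((b-c)[0],(b-c)[1]),((cs[0]-cs[1])[0],(cs[0]-cs[1])[1])]: print('yaw from y axis',np.degrees(np.arctan2(-u,v)))
u=(a-b);print('yaw x',np.degrees(np.arctan2(u[1],u[0])))
hub=tri(S(222,75),T(683,185)); foot=tri(S(358,111),T(388,386)); piv=tri(S(203,150),T(555,182))
print('hub',hub,'foot',foot,'piv',piv)
for s in [((147,106),),((119,275),),((610,350),)]: print(onz('top',T(*s[0]),.012))
# predicted
for yaw in np.radians([-6,-8,-10]):
  Rz=R.from_euler('z',yaw).as_matrix(); seat=tri(S(120,477),T(187,163)); seat[2]=.034
  o=seat-Rz@np.array([.011,.11,.034]); 
  def fr(p,q=.45): # frame-local relative to hinge
    return o+Rz@(np.array([0,0,.03])+R.from_euler('x',q).as_matrix()@np.array(p))
  def kf(a): # folded: -x,20deg up
    ang=np.radians(160)+a; return fr([.102*np.cos(ang),.03+.08,.13+.102*np.sin(ang)])
  print(np.degrees(yaw),'o',o,'hub',fr([0,0,.17]),'foot',kf(0),'piv',fr([0,.03,.13]),'corner',o+Rz@[-.05,.15,.012],o+Rz@[-.05,-.1,.012])
E
```

```text
pillar [ 0.57250686 -0.12728534  0.034     ] [ 0.57108955 -0.11884549  0.034     ] [ 0.57328273 -0.12748828  0.02681595]
corners [ 0.61286698 -0.09252581  0.012     ] [ 0.51646276 -0.08078574  0.012     ] [ 0.48317521 -0.32233343  0.012     ] 0.0971164333143451 0.2438305704830974
(array([ 0.51729238, -0.06581738,  0.012     ]), array([ 0.48435225, -0.31589083,  0.012     ])) 0.25223358358631764
yaw from y axis -7.846478095042704
yaw from y axis -7.503903125781763
yaw x -6.94326548996926
hub [ 0.53831173 -0.31128622  0.17726864] foot [ 0.45575158 -0.19449356  0.22232634] piv [ 0.54372228 -0.26683046  0.15281175]
[ 0.6022623  -0.10993482  0.012     ]
[ 0.52644037 -0.0985725   0.012     ]
[ 0.49625478 -0.31378355  0.012     ]
-6.000000000000001 o [ 5.50844859e-01 -2.35735872e-01  6.93889390e-18] hub [ 0.54311559 -0.30927494  0.18307601] foot [ 0.45837798 -0.19853724  0.22631738] piv [ 0.54775791 -0.2651062   0.16010709] corner [ 0.51679803 -0.08133116  0.012     ] [ 0.49066592 -0.32996164  0.012     ]
-8.0 o [ 5.47080741e-01 -2.34886860e-01  6.93889390e-18] hub [ 0.53678971 -0.30811138  0.18307601] foot [ 0.45596841 -0.19448384  0.22631738] piv [ 0.54297067 -0.26413156  0.16010709] corner [ 0.5184433  -0.07938799  0.012     ] [ 0.48365003 -0.32695501  0.012     ]
-10.0 o [ 0.54334855 -0.233907    0.        ] hub [ 0.53050828 -0.30672776  0.18307601] foot [ 0.45370176 -0.19034882  0.22631738] piv [ 0.53822035 -0.26299045  0.16010709] corner [ 0.52015538 -0.07750343  0.012     ] [ 0.47674334 -0.32370537  0.012     ]
```

```bash
cat >> h.py <<'E'
def down(hd): # tool z down, tool y heading hd deg
    h=np.radians(hd); y=np.array([np.cos(h),np.sin(h),0]); z=np.array([0,0,-1.]); return R.from_matrix(np.array([np.cross(y,z),y,z]).T)
def pose():
    s=readout.read_state(); return np.array(s['tool_pos']),R.from_rotvec(s['tcp_rot'])
def head():
    p,r=pose(); y=r.as_matrix()[:,1]; return np.degrees(np.arctan2(y[1],y[0]))
def rel(p,hd,ref=None):
    q,r=ref or pose(); d=r.inv().apply(np.array(p)-q); t=(r.inv()*down(hd)).as_rotvec()/np.pi
    print(np.r_[d,t].round(4).tolist())
def st():
    s=readout.read_state(); print('t',round(s['time'],2),'p',s['tool_pos'].round(4),'hd',round(head(),1),'F',s['wrist_force'].round(2),'w',round(s['width'],3),'q',np.round(s['q'],2))
E
python3 - <<'E'
from h import *
st(); rel([.33,-.55,.35],-66); rel([.438,.02,.35],-20);rel([.438,.02,.12],30)
S=lambda u,v:(270+u/3.75,150+v/3.75)
T=lambda u,v:(300+u/5.714,200+v/5.714)
print(tri(S(195,115),T(603,165)))
E
```

```text
t 0.1 p [ 0.2705 -0.6177  0.23  ] hd -66.3 F [ 0.05 -0.18 -0.75] w 1.005 q [-1.19  0.26  1.61 -0.    1.27 -0.04]
[0.0816, -0.0384, -0.1199, -0.0007, -0.0, -0.0019]
[0.4092, -0.5172, -0.1188, -0.0006, -0.0003, -0.2575]
[0.4092, -0.5167, 0.1112, -0.0005, -0.0006, -0.5353]
[ 0.54921531 -0.28322864  0.16560427]
```

Emit:
apply_moves([
  [[0.03,-0.02,-0.04,0,0,0,-1],[0.06,-0.04,-0.08,0,0,0,-1],[0.08,-0.08,-0.12,0,0,-0.04,-1],[0.11,-0.12,-0.12,0,0,-0.08,-1],[0.14,-0.16,-0.12,0,0,-0.12,-0.8],[0.17,-0.2,-0.12,0,0,-0.16,-0.6],[0.2,-0.24,-0.12,0,0,-0.2,-0.4],[0.23,-0.28,-0.12,0,0,-0.24,-0.4]],
])

```text
time: 0.77
tool_pos: [0.3521, -0.3402, 0.3495]
tcp_rot: [2.62, 1.732, 0.0]
wrist_force: [1.0, -0.5, 0.7]
width: 0.701
```

```bash
python3 - <<'E'
from h import *
st(); rel([.438,.02,.2],20);rel([.438,.02,.12],30)
E
```

```text
t 0.77 p [ 0.3521 -0.3402  0.3495] hd -23.1 F [ 0.98 -0.5   0.72] w 0.701 q [-0.82 -0.15  1.82  0.    1.46 -0.42]
[0.3651, -0.0621, 0.1495, 0.0001, 0.0, -0.2392]
[0.3651, -0.0622, 0.2295, 0.0001, 0.0, -0.2948]
```

Emit:
apply_moves([
  [[0.04,-0.007,0,0,0,-0.04,-0.4],[0.08,-0.014,0,0,0,-0.08,-0.4],[0.12,-0.02,0,0,0,-0.12,-0.4],[0.16,-0.027,0,0,0,-0.16,-0.4],[0.2,-0.034,0,0,0,-0.2,-0.4],[0.24,-0.041,0,0,0,-0.24,-0.4],[0.28,-0.048,0,0,0,-0.27,-0.4],[0.32,-0.055,0.01,0,0,-0.295,-0.4]],
])

```text
time: 1.43
tool_pos: [0.4293, -0.0249, 0.3412]
tcp_rot: [1.569, 2.717, 0.002]
wrist_force: [1.4, -0.3, -0.2]
width: 0.699
```

```bash
python3 - <<'E'
from h import *
st(); rel([.438,.02,.2],30);rel([.438,.02,.09],30)
E
```

```text
t 1.43 p [ 0.4293 -0.0249  0.3412] hd 30.0 F [ 1.37 -0.28 -0.16] w 0.699 q [-0.12 -0.27  1.94 -0.    1.47 -0.64]
[0.0349, 0.0295, 0.1412, 0.001, 0.0008, -0.0001]
[0.0351, 0.0291, 0.2512, 0.001, 0.0008, -0.0001]
```

Emit:
apply_moves([
  [[0.02,0.015,0.02,0.001,0.001,0,-0.4],[0.035,0.029,0.05,0.001,0.001,0,-0.4],[0.035,0.029,0.09,0.001,0.001,0,-0.4],[0.035,0.029,0.13,0.001,0.001,0,-0.4],[0.035,0.029,0.17,0.001,0.001,0,-0.4],[0.035,0.029,0.21,0.001,0.001,0,-0.4],[0.035,0.029,0.25,0.001,0.001,0,-0.4],[0.035,0.029,0.26,0.001,0.001,0,-0.4]],
])

```text
time: 2.1
tool_pos: [0.4303, 0.0183, 0.0731]
tcp_rot: [-1.57, -2.704, 0.011]
wrist_force: [-1.6, -0.5, 0.1]
width: 0.697
```

```bash
python3 - <<'E'
from h import *
st(); o=snap('1',{'side':(300,240,440,380),'top':(210,220,350,340)})
p,_=pose(); print([proj(n,[p,[.438,.02,.016]]).round(1).tolist() for n in('side','top')])
E
```

```text
t 2.1 p [0.4303 0.0183 0.0731] hd 29.7 F [-1.64 -0.5   0.07] w 0.697 q [-0.02 -0.03  2.25  0.    0.94 -0.54]
[[[368.3, 314.9], [364.0, 340.4]], [[270.2, 282.8], [272.1, 282.8]]]
```

View pics/side1z.png

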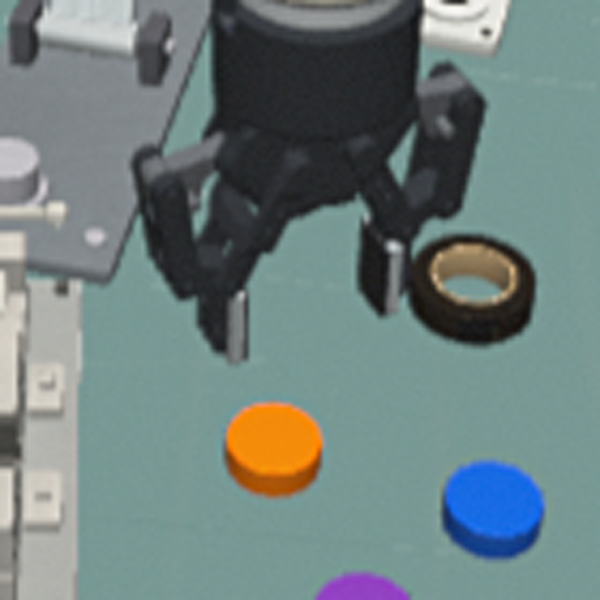

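View pics/top1z.png

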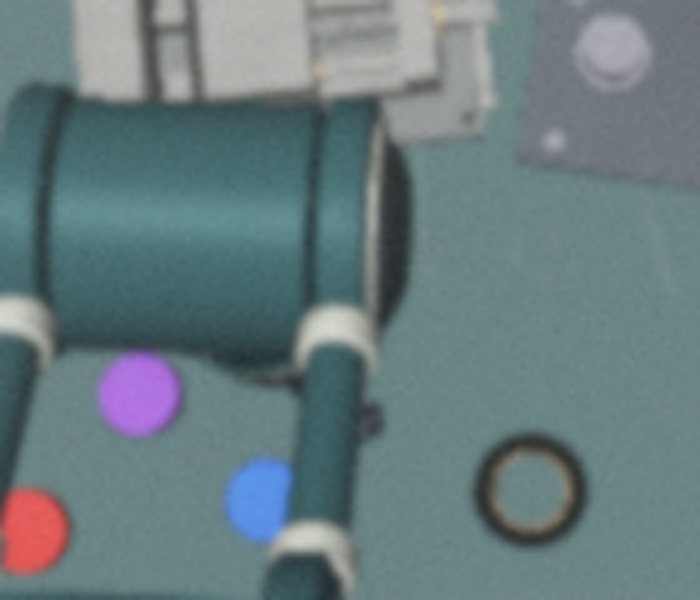

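```bash
python3 - <<'E'
from h import *
st(); p,r=pose(); print(r.as_matrix().round(3).tolist())
im=cv2.imread("pics/side1.png");b=blob(im,(8,120,120),(22,255,255),(340,325,390,365))[0];print(b)
print([proj('side',[p+[0,0,.0]+ s*.03*r.as_matrix()[:,1]-r.as_matrix()[:,2]*.008 for s in(1,-1)]).round(1).tolist()])
print([(300+u/4.286,240+v/4.286) for u,v in((235,356),(385,310))])
E
```

```text
t 2.2 p [0.4334 0.0181 0.0769] hd 29.7 F [0.02 0.37 0.27] w 0.697 q [-0.02 -0.03  2.24  0.    0.94 -0.54]
[[-0.496, 0.868, -0.012], [0.868, 0.496, 0.001], [0.007, -0.009, -1.0]]
(397, array([363.32, 344.41]), [353, 334, 22, 22])
[[[352.5, 316.5], [384.1, 306.7]]]
[(354.82967802146527, 323.0611292580495), (389.8273448436771, 312.3285114325712)]
```

```bash
python3 - <<'E'
from h import *
rel([.438,.022,.04],30);rel([.438,.022,.0],30)
E
```

```text
[0.0008, 0.0063, 0.0368, -0.003, -0.0022, -0.0015]
[0.0005, 0.0067, 0.0768, -0.003, -0.0022, -0.0015]
```

Emit:
apply_moves([
  [[0.001,0.003,0.01,-0.003,-0.002,-0.001,-0.4],[0.001,0.004,0.02,-0.003,-0.002,-0.001,-0.4],[0.001,0.005,0.03,-0.003,-0.002,-0.001,-0.4],[0.001,0.006,0.04,-0.003,-0.002,-0.001,-0.4],[0.001,0.006,0.045,-0.003,-0.002,-0.001,-0.4],[0.001,0.006,0.05,-0.003,-0.002,-0.001,-0.4],[0.001,0.006,0.05,-0.003,-0.002,-0.001,-0.4],[0.001,0.006,0.05,-0.003,-0.002,-0.001,-0.4]],
])

```text
time: 2.87
tool_pos: [0.4407, 0.0219, 0.0293]
tcp_rot: [1.571, 2.715, 0.005]
wrist_force: [-0.2, -0.7, 0.7]
width: 0.698
```

```bash
python3 - <<'E'
from h import *
rel([.438,.022,.0],30);st()
E
```

```text
[0.0015, -0.0025, 0.0292, 0.0018, 0.0009, -0.0006]
t 2.87 p [0.4407 0.0219 0.0293] hd 29.9 F [-0.24 -0.69  0.67] w 0.698 q [-0.01  0.05  2.27  0.    0.82 -0.53]
```

Emit:
apply_moves([
  [[0.001,-0.002,0.01,0.001,0,0,-0.4],[0.001,-0.002,0.02,0.001,0,0,-0.4],[0.001,-0.002,0.029,0.001,0,0,-0.4],[0.001,-0.002,0.029,0.001,0,0,-0.4],[0.001,-0.002,0.029,0.001,0,0,0.3],[0.001,-0.002,0.029,0.001,0,0,0.5],[0.001,-0.002,0.029,0.001,0,0,0.5],[0.001,-0.002,0.029,0.001,0,0,0.5]],
], force=30)

```text
time: 3.53
tool_pos: [0.4392, 0.0218, 0.0007]
tcp_rot: [1.571, 2.715, 0.002]
wrist_force: [0.0, -0.5, -2.0]
width: 0.451
```

```bash
python3 - <<'E'
from h import *
st(); o=snap('2',{'side':(300,240,440,380)})
E
```

```text
t 3.53 p [0.4392 0.0218 0.0007] hd 29.9 F [ 0.03 -0.49 -1.96] w 0.451 q [-0.01  0.1   2.29 -0.    0.75 -0.53]
```

View pics/side2z.png

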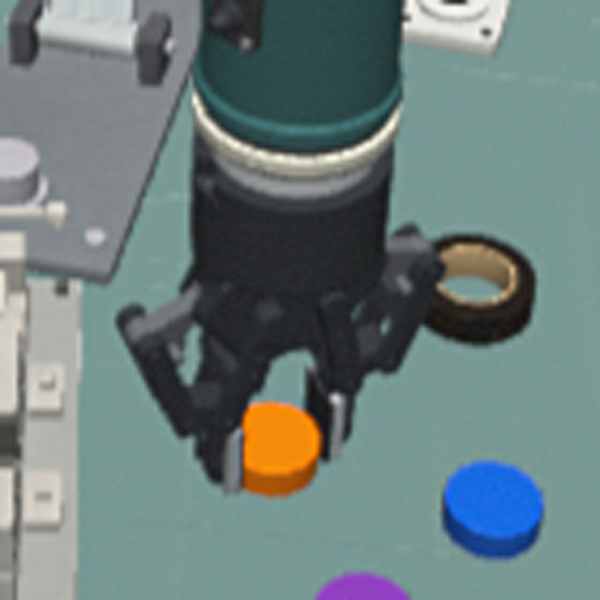

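```bash
python3 - <<'E'
from h import *
q=onz('side',(366.3,350.8),.006); print(q, q-11e-3*np.array([-.5,.866,0]))
im=cv2.imread('pics/side2.png'); b=blob(im,(8,120,120),(22,255,255),(340,325,390,365))[0];print(b)
p,r=pose(); print(p); rel([.44,.02,.30],30); rel([.572,-.123,.30],-8)
E
```

```text
[0.43276839 0.03475009 0.006     ] [0.43826839 0.02522409 0.006     ]
(339, array([364.72, 344.24]), [356, 334, 19, 22])
[0.43912443 0.02185066 0.00066523]
[-0.0031, 0.0009, -0.2993, 0.0011, 0.0011, -0.0005]
[-0.1928, 0.044, -0.2985, 0.0015, 0.0007, 0.2106]
```

Emit:
apply_moves([
  [[0,0,-0.02,0,0,0,0.5],[-0.003,0,-0.05,0,0,0,0.5],[-0.003,0,-0.09,0,0,0.02,0.5],[-0.003,0,-0.13,0.001,0.001,0.05,0.5],[-0.02,0.005,-0.16,0.001,0.001,0.08,0.5],[-0.05,0.012,-0.18,0.001,0.001,0.11,0.5],[-0.08,0.02,-0.18,0.001,0.001,0.14,0.5],[-0.11,0.026,-0.18,0.001,0.001,0.17,0.5]],
])

```text
time: 4.3
tool_pos: [0.5182, -0.0613, 0.184]
tcp_rot: [2.236, 2.2, 0.008]
wrist_force: [-0.1, 0.2, -2.2]
width: 0.451
```

```bash
python3 - <<'E'
from h import *
st(); rel([.572,-.124,.12],-8)
E
```

```text
t 4.3 p [ 0.5182 -0.0613  0.184 ] hd -0.9 F [-0.08  0.16 -2.23] w 0.451 q [-0.17  0.    1.99  0.    1.14 -0.15]
[-0.0619, 0.0544, 0.0643, 0.0021, -0.0002, 0.0394]
```

Emit:
apply_moves([
  [[-0.02,0.018,0,0.001,0,0.02,0.5],[-0.04,0.036,0,0.002,0,0.039,0.5],[-0.062,0.054,0.01,0.002,0,0.039,0.5],[-0.062,0.054,0.03,0.002,0,0.039,0.5],[-0.062,0.054,0.05,0.002,0,0.039,0.5],[-0.062,0.054,0.07,0.002,0,0.039,0.5],[-0.062,0.054,0.09,0.002,0,0.039,0.5],[-0.062,0.054,0.09,0.002,0,0.039,0.5]],
])

```text
time: 4.97
tool_pos: [0.565, -0.1221, 0.086]
tcp_rot: [-2.357, -2.059, 0.013]
wrist_force: [-0.8, -0.4, -2.3]
width: 0.45
```

```bash
python3 - <<'E'
from h import *
st(); o=snap('3',{'side':(250,190,390,330),'top':(260,170,400,290)}); st(); rel([.572,-.124,.034],-8)
im=o['side']; b=blob(im,(8,120,120),(22,255,255),(260,200,350,320))[:2];print(b)
p,_=pose(); print(proj('side',[p]),proj('side',[[.572,-.124,.034]]))
E
```

```text
t 4.97 p [ 0.565  -0.1221  0.086 ] hd -7.7 F [-0.84 -0.36 -2.35] w 0.45 q [-0.26  0.22  1.94  0.    0.99 -0.12]
t 5.07 p [ 0.5679 -0.1227  0.0901] hd -7.7 F [ 0.19  0.21 -1.82] w 0.454 q [-0.26  0.22  1.93  0.    0.99 -0.12]
[-0.0008, 0.0047, 0.056, -0.0027, -0.0003, 0.0016]
[(284, array([303.86, 252.75]), [295, 244, 18, 19])]
[[303.09882967 253.93624074]] [[301.95246767 275.54016188]]
```

View pics/side3z.png

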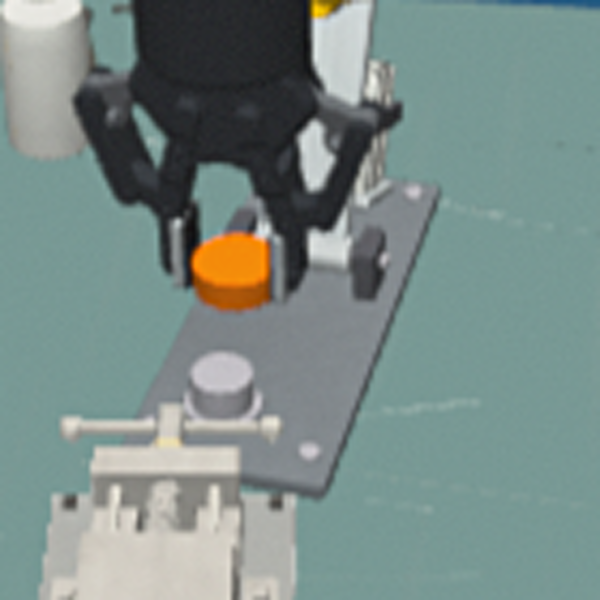

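View pics/top3z.png

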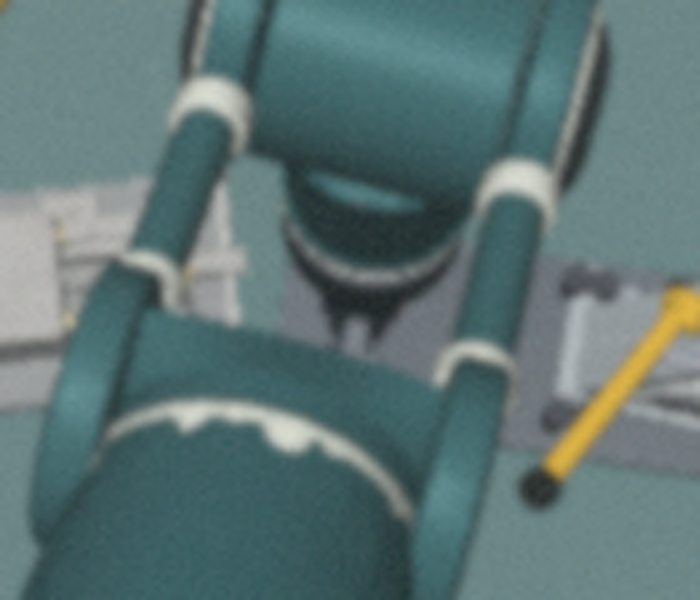

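```bash
python3 - <<'E'
from h import *
print(onz('side',(304.8,251.1),.1045),onz('side',(301.8,277.0),.034)); st()
E
```

```text
[ 0.56267439 -0.11318236  0.1045    ] [ 0.57158756 -0.11941831  0.034     ]
t 5.07 p [ 0.5679 -0.1227  0.0901] hd -7.7 F [ 0.19  0.21 -1.82] w 0.454 q [-0.26  0.22  1.93  0.    0.99 -0.12]
```

```bash
python3 - <<'E'
from h import *
rel([.573,-.127,.043],-8)
E
```

```text
[-0.0037, 0.0061, 0.047, -0.0027, -0.0003, 0.0016]
```

Emit:
apply_moves([
  [[-0.001,0.001,0.01,-0.002,0,0.001,0.5],[-0.002,0.002,0.02,-0.002,0,0.001,0.5],[-0.003,0.003,0.03,-0.002,0,0.001,0.5],[-0.003,0.003,0.04,-0.002,0,0.001,0.5],[-0.003,0.003,0.045,-0.002,0,0.001,0.5],[-0.003,0.003,0.045,-0.002,0,0.001,0.5],[-0.003,0.003,0.045,-0.002,0,0.001,0.5],[-0.003,0.003,0.045,-0.002,0,0.001,0.5]],
])

```text
time: 5.73
tool_pos: [0.5714, -0.1262, 0.0461]
tcp_rot: [2.369, 2.063, 0.002]
wrist_force: [-0.6, 0.2, -1.1]
width: 0.448
```

```bash
python3 - <<'E'
from h import *
o=snap('4',{'side':(250,210,350,310)}); st(); rel([.573,-.127,.034],-8)
print(readout.read_state()['tcp_rot'])
E
```

```text
t 5.83 p [ 0.5717 -0.1263  0.0464] hd -7.9 F [-0.4  -0.   -0.63] w 0.45 q [-0.26  0.28  1.96  0.    0.9  -0.12]
[-0.0005, 0.0014, 0.0124, 0.0005, -0.0002, 0.0006]
[2.36853474e+00 2.06283097e+00 2.18536922e-03]
```

View pics/side4z.png

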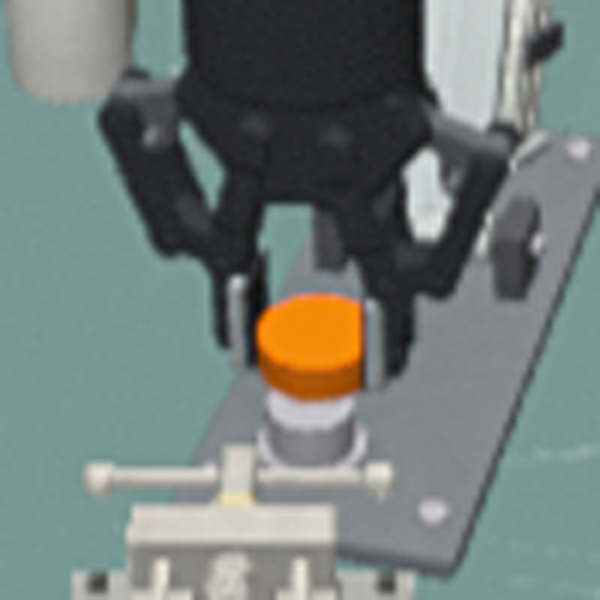

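```bash
python3 - <<'E'
from h import *
print(onz('side',(302.3,265.5),.062),onz('side',(301.8,277.0),.034)); st()
E
```

```text
[ 0.57008174 -0.12150402  0.062     ] [ 0.57158756 -0.11941831  0.034     ]
t 5.83 p [ 0.5717 -0.1263  0.0464] hd -7.9 F [-0.4  -0.   -0.63] w 0.45 q [-0.26  0.28  1.96  0.    0.9  -0.12]
```

```bash
python3 - <<'E'
from h import *
rel([.573,-.1245,.0348],-8)
E
```

```text
[0.002, 0.001, 0.0116, 0.0005, -0.0002, 0.0006]
```

Emit:
apply_moves([
  [[0.001,0.001,0.003,0,0,0,0.5],[0.002,0.001,0.006,0,0,0,0.5],[0.002,0.001,0.009,0,0,0,0.5],[0.002,0.001,0.011,0,0,0,0.5],[0.002,0.001,0.012,0,0,0,0.5],[0.002,0.001,0.012,0,0,0,0.5],[0.002,0.001,0.012,0,0,0,0.5],[0.002,0.001,0.012,0,0,0,0.5]],
])

```text
time: 6.5
tool_pos: [0.5722, -0.1242, 0.0343]
tcp_rot: [-2.369, -2.063, -0.001]
wrist_force: [-3.1, 1.5, 5.0]
width: 0.456
```

```bash
python3 - <<'E'
from h import *
o=snap('5',{'side':(250,210,350,310)}); st()
E
```

```text
t 6.6 p [ 0.5722 -0.1242  0.0343] hd -7.9 F [-3.24  1.47  5.28] w 0.453 q [-0.26  0.29  1.96  0.    0.88 -0.12]
```

View pics/side5z.png

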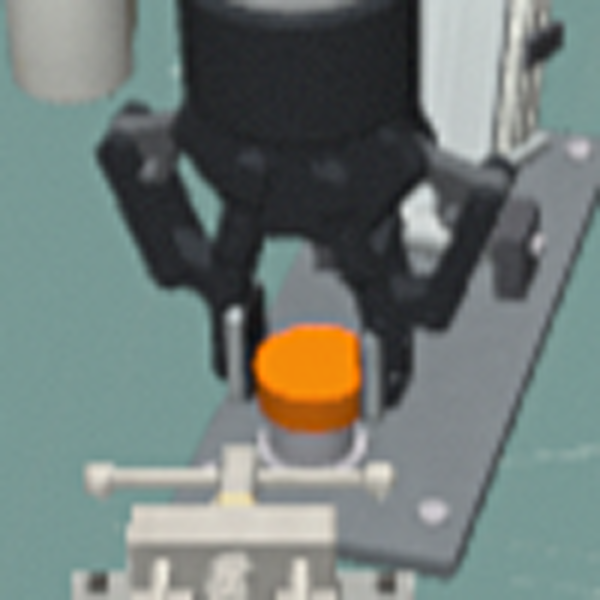

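The puck sits on the pillar with about 5 N upward at the wrist, its top centred at about (311,362) zoomed over the pillar at 311. I release it and rise.

Emit:
apply_moves([
  [[0,0,-0.001,0,0,0,0.3],[0,0,-0.001,0,0,0,0],[0,0,-0.001,0,0,0,-0.3],[0,0,-0.001,0,0,0,-0.4],[0,0,-0.01,0,0,0,-0.4],[0,0,-0.03,0,0,0,-0.4],[0,0,-0.06,0,0,0,-0.4],[0,0,-0.1,0,0,0,-0.4]],
])

```text
time: 7.27
tool_pos: [0.5698, -0.1238, 0.1321]
tcp_rot: [-2.365, -2.06, 0.005]
wrist_force: [1.3, -0.5, 0.8]
width: 0.705
```

Emit:
apply_moves([
  [[0,0,-0.03,0,0,0,0],[0,0,-0.06,0,0,0,1],[0,0,-0.1,0,0,0,1],[0,0,-0.14,0,0,0,1],[0.04,0,-0.16,0,0,0,1],[0.08,0,-0.18,0,0,0,1],[0.1,0,-0.18,0,0,0,1],[0.1,0,-0.18,0,0,0,1]],
])

```text
time: 7.93
tool_pos: [0.5875, -0.0213, 0.3176]
tcp_rot: [2.364, 2.066, 0.01]
wrist_force: [0.6, 0.1, -0.7]
width: 0.0
```

```bash
python3 - <<'E'
from h import *
st(); o=snap('6',{'side':(270,150,390,310),'top':(300,200,440,290)}); st()
for n,bx in(('side',(280,240,330,310)),('top',(310,205,360,255))): print(n,blob(o[n],(8,120,120),(22,255,255),bx)[:2])
E
```

```text
t 7.93 p [ 0.5875 -0.0213  0.3176] hd -7.7 F [ 0.58  0.08 -0.67] w 0.0 q [-0.08  0.05  1.69  0.    1.39  0.05]
t 8.03 p [ 0.5861 -0.0248  0.3147] hd -7.8 F [-0.58 -0.24  0.96] w 0.005 q [-0.08  0.06  1.69  0.    1.39  0.05]
side [(295, array([301.81, 272.5 ]), [292, 264, 20, 18])]
top [(196, array([333.27, 228.07]), [326, 221, 16, 16])]
```

View pics/side6z.png

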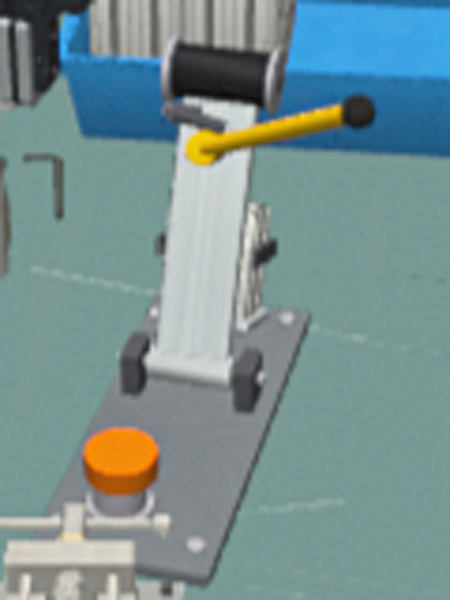

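View pics/top6.png

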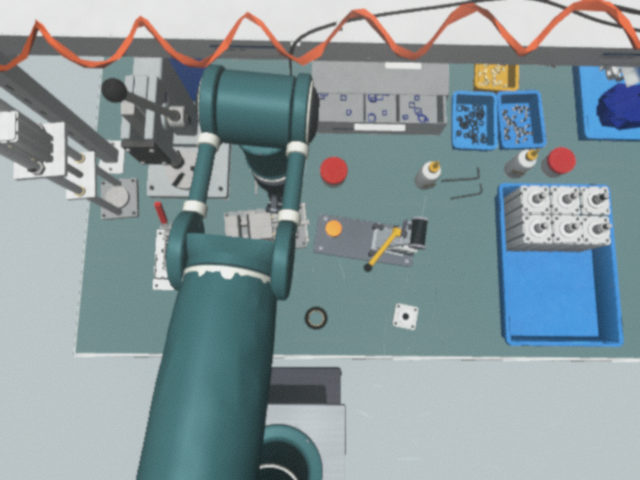

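```bash
python3 - <<'E'
from h import *
p=onz('top',(333.27,228.07),.050); print('puck top',p, 'pillar top',onz('top',(332.7,228.5),.034))
# stand model
yaw=np.radians(-7.8); Rz=R.from_euler('z',yaw).as_matrix(); seat=np.array([.5723,-.1245,.034]); o=seat-Rz@[.011,.11,.034]
F=lambda p,q=.45:o+Rz@(np.array([0,0,.03])+R.from_euler('x',q).as_matrix()@np.array(p))
K=lambda a,s=1.,q=.45:F([s*.102*np.cos(np.radians(160)+a),.03+s*.08,.13+s*.102*np.sin(np.radians(160)+a)],q)
print('o',o,'hub',F([0,0,.17]),F([0,0,.17],0))
for a in(0,.2,.4,.6,.8,1,1.2,1.4,2.02): print(a,K(a).round(4),K(a,.85).round(4))
T=lambda u,v:(300+u/5.714,200+v/5.714)
print('top obs vs pred foot',T(388,386),proj('top',[K(0)]),'hub',T(683,185),proj('top',[F([0,0,.17])]))
print('side foot',270+358/3.75,150+111/3.75,proj('side',[K(0)]),'hub',270+222/3.75,150+75/3.75,proj('side',[F([0,0,.17])]))
E
```

```text
puck top [ 0.57051413 -0.12816361  0.05      ] pillar top [ 0.57257242 -0.12721884  0.034     ]
o [ 0.54647306 -0.23198939  0.        ] hub [ 0.53643769 -0.30524939  0.18307601] [ 0.54647306 -0.23198939  0.2       ]
0 [ 0.4552 -0.1919  0.2263] [ 0.4683 -0.2023  0.2164]
0.2 [ 0.4514 -0.1827  0.2085] [ 0.4651 -0.1945  0.2013]
0.4 [ 0.4516 -0.1738  0.1902] [ 0.4652 -0.1869  0.1857]
0.6 [ 0.4558 -0.1656  0.1721] [ 0.4688 -0.1799  0.1703]
0.8 [ 0.4639 -0.1583  0.1549] [ 0.4757 -0.1737  0.1557]
1 [ 0.4755 -0.1522  0.1393] [ 0.4855 -0.1686  0.1424]
1.2 [ 0.4901 -0.1477  0.1258] [ 0.498  -0.1647  0.131 ]
1.4 [ 0.5073 -0.1449  0.1152] [ 0.5125 -0.1623  0.1219]
2.02 [ 0.5683 -0.1475  0.1035] [ 0.5645 -0.1646  0.112 ]
top obs vs pred foot (367.9033951697585, 267.55337766888346) [[366.83409562 267.55090415]] hub (419.5309765488274, 232.37661883094154) [[417.32765807 232.84756211]]
side foot 365.4666666666667 179.6 [[365.79912628 178.41216471]] hub 329.2 170.0 [[329.61017544 168.89754026]]
```

Puck is centred within about 2 mm in both views (top blob (333.3,228.1), side (301.8,272.5)). Next comes the kickstand push with shut fingers.

```bash
python3 - <<'E'
from h import *
rel([.466,-.20,.27],-8)
E
```

```text
[-0.1898, -0.0953, 0.0445, 0.0005, -0.0001, 0.0013]
```

Emit:
apply_moves([
  [[-0.03,-0.015,0,0,0,0,1],[-0.06,-0.03,0,0,0,0,1],[-0.09,-0.045,0,0,0,0,1],[-0.12,-0.06,0,0,0,0,1],[-0.15,-0.075,0.01,0,0,0,1],[-0.18,-0.09,0.02,0,0,0,1],[-0.19,-0.095,0.04,0,0,0,1],[-0.19,-0.095,0.044,0,0,0.001,1]],
])

```text
time: 8.7
tool_pos: [0.4617, -0.203, 0.266]
tcp_rot: [-2.374, -2.05, 0.005]
wrist_force: [0.2, 0.4, -0.2]
width: 0.001
```

```bash
python3 - <<'E'
from h import *
o=snap('7',{'side':(290,120,410,240)});st()
for w in [(.466,-.20,.24),(.465,-.193,.208),(.465,-.186,.19),(.468,-.179,.172),(.473,-.173,.155),(.478,-.168,.140),(.484,-.164,.128),(.488,-.162,.12)]: rel(w,-8)
E
```

```text
t 8.8 p [ 0.464  -0.201   0.2677] hd -8.2 F [0.04 0.32 0.72] w 0.002 q [-0.46 -0.08  1.91  0.    1.32 -0.32]
[0.0012, 0.0019, 0.0277, -0.0011, -0.0007, -0.0014]
[0.0079, 0.0, 0.0597, -0.0011, -0.0007, -0.0014]
[0.0148, -0.0009, 0.0777, -0.0011, -0.0007, -0.0014]
[0.0221, 0.0011, 0.0957, -0.0011, -0.0007, -0.0014]
[0.0288, 0.0053, 0.1127, -0.0011, -0.0007, -0.0014]
[0.0344, 0.0096, 0.1277, -0.0011, -0.0007, -0.0014]
[0.0392, 0.015, 0.1397, -0.0011, -0.0007, -0.0014]
[0.0417, 0.0187, 0.1477, -0.0011, -0.0007, -0.0014]
```

View pics/side7z.png

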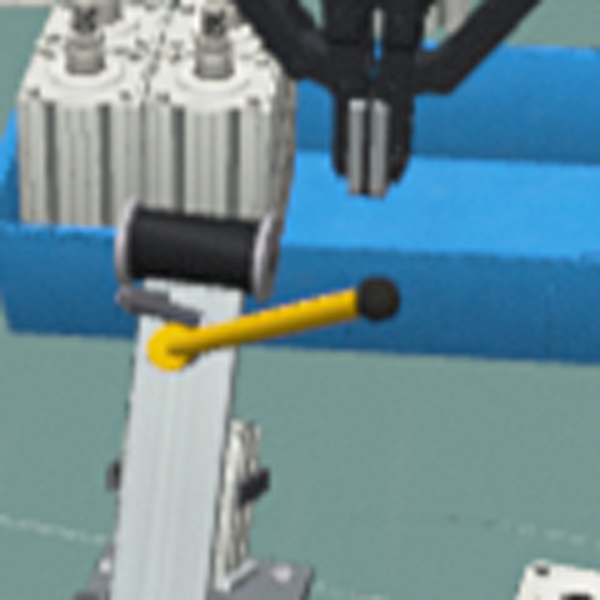

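Emit:
apply_moves([
  [[0.001,0.002,0.015,0,0,-0.001,1],[0.001,0.002,0.03,-0.001,0,-0.001,1],[0.004,0.001,0.045,-0.001,0,-0.001,1],[0.008,0,0.06,-0.001,0,-0.001,1],[0.012,0,0.07,-0.001,0,-0.001,1],[0.015,0,0.078,-0.001,0,-0.001,1],[0.018,0.001,0.087,-0.001,0,-0.001,1],[0.022,0.002,0.096,-0.001,0,-0.001,1]],
])

```text
time: 9.47
tool_pos: [0.4723, -0.1787, 0.1741]
tcp_rot: [2.366, 2.061, 0.007]
wrist_force: [1.2, 0.5, 2.5]
width: -0.0
```

```bash
python3 - <<'E'
from h import *
o=snap('8',{'side':(290,120,410,240)});st()
for w in [(.473,-.173,.155),(.478,-.168,.140),(.484,-.164,.128),(.488,-.162,.12)]: rel(w,-8)
E
```

```text
t 9.57 p [ 0.4707 -0.1782  0.1723] hd -7.8 F [ 0.66 -0.69  0.78] w -0.001 q [-0.41 -0.02  2.03  0.    1.13 -0.28]
[0.0054, 0.0016, 0.0173, 0.0005, -0.0004, 0.0009]
[0.011, 0.0058, 0.0324, 0.0005, -0.0004, 0.0009]
[0.0158, 0.0112, 0.0444, 0.0005, -0.0004, 0.0009]
[0.0183, 0.0149, 0.0524, 0.0005, -0.0004, 0.0009]
```

View pics/side8z.png

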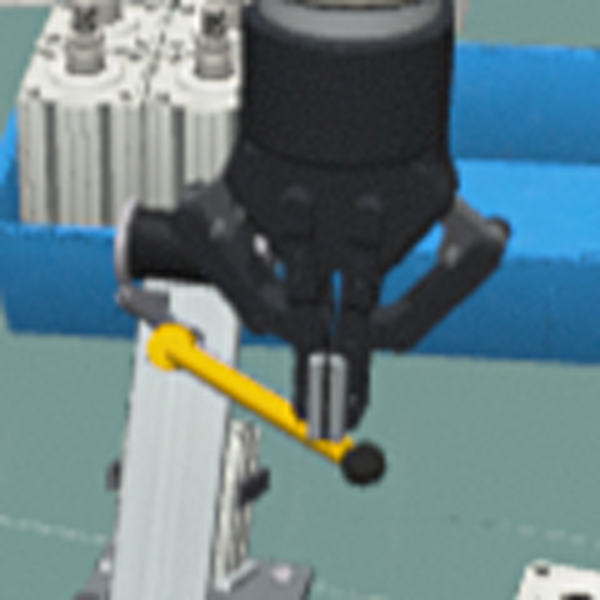

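The bar is following well: the tip presses just inboard of the foot, which is now at zoomed (362,464). I continue.

Emit:
apply_moves([
  [[0.003,0.001,0.009,0,0,0,1],[0.005,0.002,0.018,0,0,0,1],[0.008,0.004,0.026,0,0,0,1],[0.011,0.006,0.034,0,0,0,1],[0.014,0.009,0.04,0,0,0,1],[0.017,0.013,0.047,0,0,0,1],[0.018,0.015,0.054,0,0,0,1],[0.018,0.015,0.056,0,0,0,1]],
])

```text
time: 10.23
tool_pos: [0.4882, -0.1628, 0.1162]
tcp_rot: [2.368, 2.064, 0.003]
wrist_force: [-0.2, -0.2, 0.4]
width: -0.001
```

```bash
python3 - <<'E'
from h import *
o=snap('9',{'side':(270,120,410,310)});st()
E
```

```text
t 10.33 p [ 0.488  -0.163   0.1169] hd -7.9 F [ 0.01  0.83 -0.38] w -0.003 q [-0.37  0.06  2.06  0.    1.02 -0.24]
```

View pics/side9z.png

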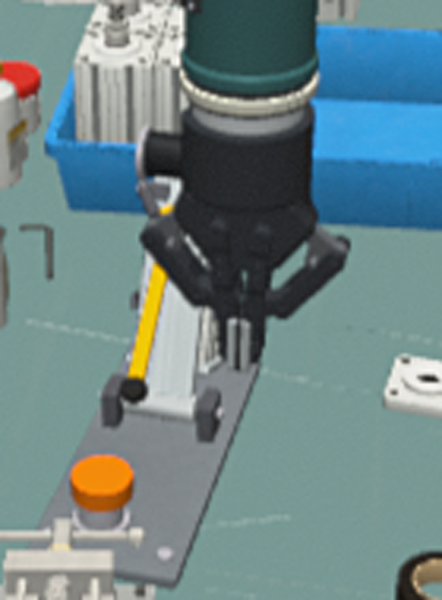

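Kickstand is down, with the foot at zoomed (133,388) above the plate. I retreat and turn for the hub.

```bash
python3 - <<'E'
from h import *
rel([.47,-.17,.32],-8); rel([.5,-.25,.32],-60)
E
```

```text
[-0.0092, -0.0165, -0.2032, 0.0005, -0.0003, 0.0006]
[-0.0843, 0.0242, -0.2032, 0.0004, -0.0006, 0.2895]
```

Emit:
apply_moves([
  [[0,-0.01,-0.02,0,0,0,1],[0,-0.02,-0.06,0,0,0,1],[0,-0.03,-0.1,0,0,0,1],[0,-0.03,-0.14,0,0,0.03,1],[0,-0.03,-0.18,0,0,0.07,1],[0,-0.03,-0.21,0,0,0.11,1],[0,-0.03,-0.21,0,0,0.15,1],[0,-0.03,-0.21,0,0,0.19,1]],
])

```text
time: 11.0
tool_pos: [0.4595, -0.16, 0.3322]
tcp_rot: [2.867, 1.267, 0.014]
wrist_force: [-0.3, 0.3, -1.4]
width: -0.001
```

```bash
python3 - <<'E'
from h import *
o=snap('10',{'side':(270,130,390,310),'top':(300,200,440,290)});st()
E
```

```text
t 11.1 p [ 0.4582 -0.1595  0.3291] hd -42.0 F [-0.27 -0.56 -0.33] w -0.002 q [-0.39 -0.15  1.86  0.    1.42  0.35]
```

View pics/side10z.png

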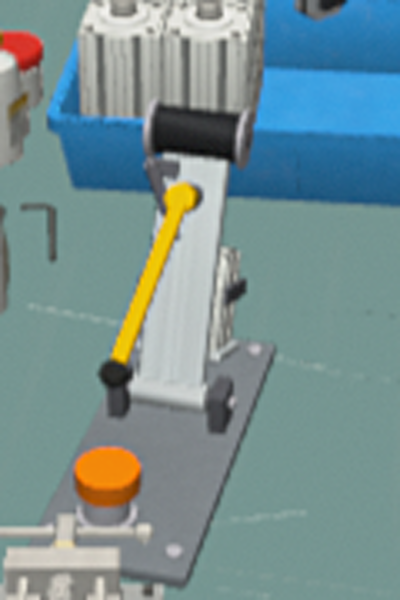

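View pics/top10z.png

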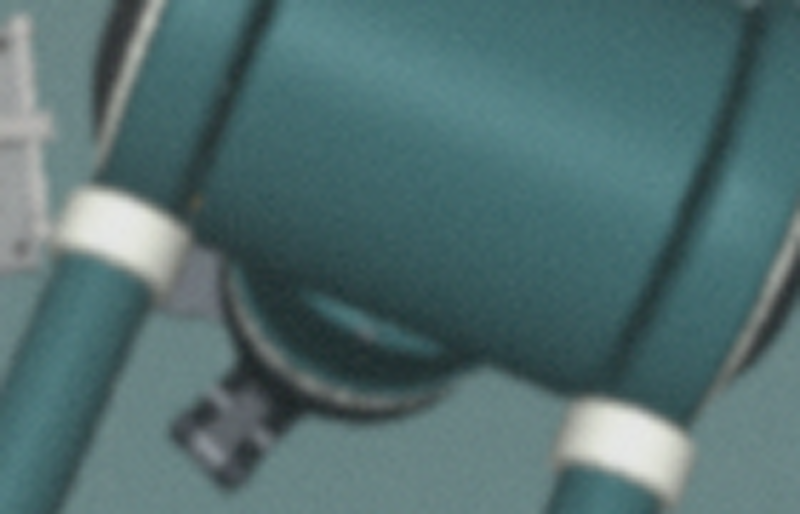

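```bash
python3 - <<'E'
from h import *
rel([.528,-.307,.28],-98)
E
```

```text
[-0.0632, 0.1503, 0.0496, 0.0009, -0.0017, 0.3112]
```

Emit:
apply_moves([
  [[-0.008,0.019,0,0,0,0.039,0.4],[-0.016,0.038,0,0,0,0.078,-0.18],[-0.024,0.057,0,0,0,0.117,-0.18],[-0.032,0.076,0.01,0,-0.001,0.156,-0.18],[-0.04,0.095,0.02,0,-0.001,0.195,-0.18],[-0.048,0.114,0.03,0,-0.001,0.234,-0.18],[-0.056,0.133,0.04,0.001,-0.001,0.273,-0.18],[-0.063,0.15,0.05,0.001,-0.002,0.311,-0.18]],
])

```text
time: 11.77
tool_pos: [0.5276, -0.3075, 0.2767]
tcp_rot: [-3.133, 0.221, 0.007]
wrist_force: [0.1, 0.4, -0.2]
width: 0.588
```

Emit:
apply_moves([
  [[0,0,0,0,0,0,-0.18],[0,0,0.005,0,0,0,-0.18],[0,0,0.01,0,0,0,-0.18],[0,0,0.01,0,0,0,-0.18],[0,0,0.01,0,0,0,-0.18],[0,0,0.01,0,0,0,-0.18],[0,0,0.01,0,0,0,-0.18],[0,0,0.01,0,0,0,-0.18]],
])

```text
time: 12.43
tool_pos: [0.5278, -0.3061, 0.2687]
tcp_rot: [-3.134, 0.216, 0.003]
wrist_force: [-0.7, 1.0, 0.4]
width: 0.588
```

```bash
python3 - <<'E'
from h import *
o=snap('11',{'side':(280,80,400,200),'top':(340,180,460,280)});st();rel([.528,-.307,.168],-98)
p,r=pose(); print('tip proj',proj('side',[p+r.as_matrix()[:,1]*s*.025+[0,0,.006] for s in(1,-1)]),proj('top',[p]))
E
```

```text
t 12.53 p [ 0.5277 -0.3062  0.2684] hd -97.9 F [ 0.9  -0.32  0.72] w 0.591 q [-0.57  0.12  1.7  -0.    1.32  1.14]
[0.0006, 0.0008, 0.1004, -0.0001, 0.0008, 0.0006]
tip proj [[336.92090535 123.9688859 ]
 [331.00674069 133.54636281]] [[426.96249128 229.23992797]]
```

View pics/side11z.png

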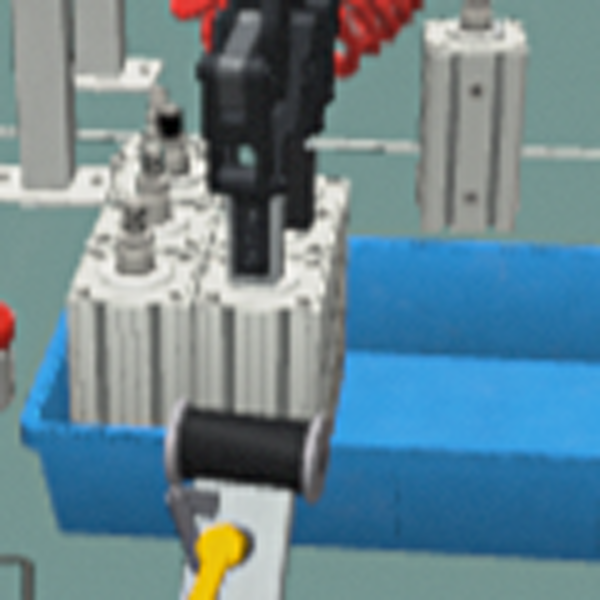

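View pics/top11z.png

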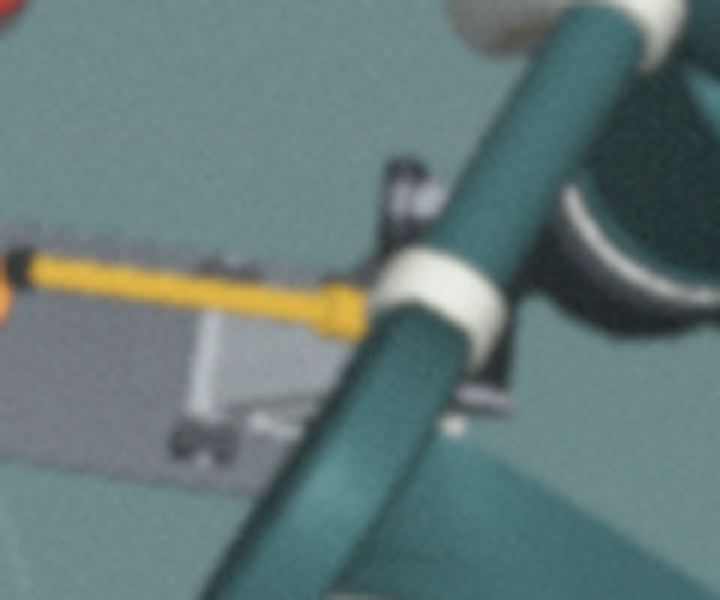

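Finger tip is at (331,136), as predicted, and the hub at (329,170). The bracket (zoomed 170–215) clears the fingers' path. I descend.

Emit:
apply_moves([
  [[0,0.001,0.02,0,0,0,-0.18],[0,0.001,0.035,0,0.001,0,-0.18],[0,0.001,0.05,0,0.001,0,-0.18],[0,0.001,0.06,0,0.001,0,-0.18],[0,0.001,0.07,0,0.001,0,-0.18],[0,0.001,0.08,0,0.001,0,-0.18],[0,0.001,0.08,0,0.001,0,-0.18],[0,0.001,0.08,0,0.001,0,-0.18]],
])

```text
time: 13.2
tool_pos: [0.527, -0.307, 0.1874]
tcp_rot: [-3.133, 0.217, 0.002]
wrist_force: [-0.5, 0.2, -0.6]
width: 0.586
```

```bash
python3 - <<'E'
from h import *
o=snap('12',{'side':(280,120,380,220)});st();rel([.528,-.307,.168],-98)
E
```

```text
t 13.3 p [ 0.5277 -0.3075  0.1887] hd -97.9 F [ 0.4  -0.31  0.84] w 0.588 q [-0.57  0.17  1.79  0.    1.17  1.14]
[0.0002, -0.0005, 0.0207, -0.0, -0.0003, 0.0004]
```

View pics/side12z.png

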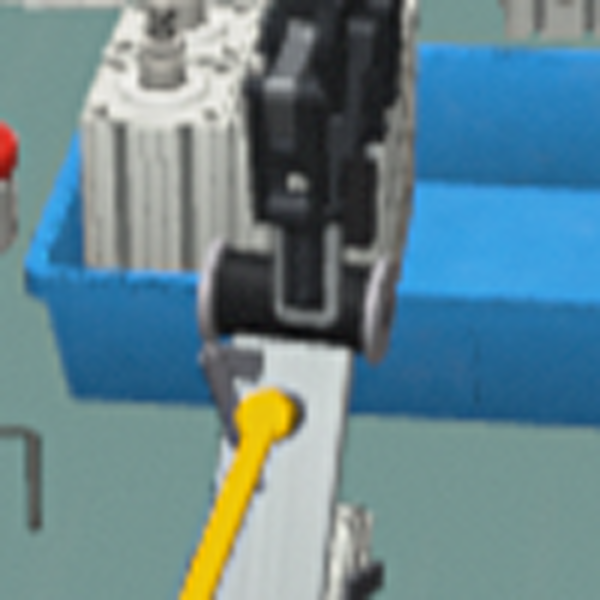

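Emit:
apply_moves([
  [[0,0,0.007,0,0,0,-0.18],[0,0,0.014,0,0,0,-0.18],[0,0,0.02,0,0,0,-0.18],[0,0,0.02,0,0,0,-0.18],[0,0,0.02,0,0,0,0.1],[0,0,0.02,0,0,0,0.4],[0,0,0.02,0,0,0,0.6],[0,0,0.02,0,0,0,0.6]],
], force=40)

```text
time: 13.97
tool_pos: [0.5272, -0.3034, 0.1678]
tcp_rot: [-3.126, 0.217, 0.002]
wrist_force: [-0.4, 10.2, 3.2]
width: 0.36
```

```bash
python3 - <<'E'
from h import *
o=snap('13',{'side':(280,120,380,220)});st();rel([.528,-.307,.168],-98)
E
```

```text
t 14.07 p [ 0.5271 -0.3034  0.1678] hd -97.9 F [-0.63 10.42  3.38] w 0.363 q [-0.57  0.19  1.82  0.01  1.14  1.14]
[0.0014, 0.0035, -0.0003, -0.0023, 0.0007, 0.0003]
```

View pics/side13z.png

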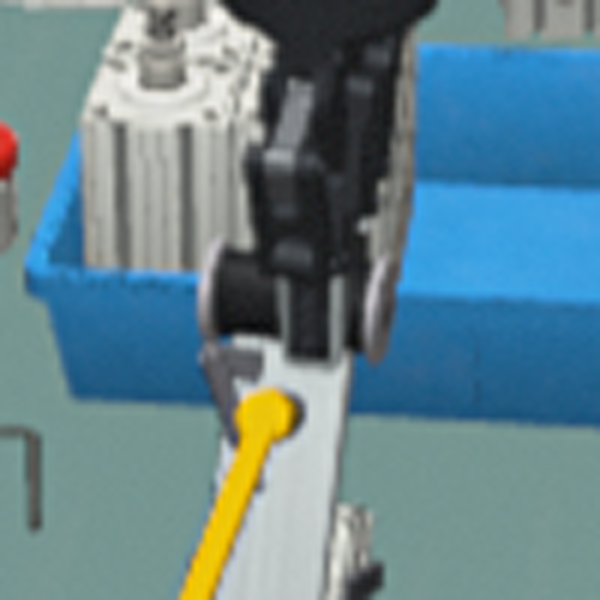

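Fingers hold the hub (opening 0.36, about 31 mm). Now I follow the arc, stopping short of upright.

Emit:
apply_moves([
  [[0,-0.01,-0.003,0,0,0,0.6],[0,-0.02,-0.007,0,0,0,0.6],[0,-0.031,-0.0105,0,0,0,0.6],[0,-0.041,-0.013,0,0,0,0.6],[0,-0.051,-0.015,0,0,0,0.6],[0,-0.06,-0.016,0,0,0,0.6],[0,-0.068,-0.0168,0,0,0,0.6],[0,-0.068,-0.0168,0,0,0,0.6]],
])

```text
time: 14.73
tool_pos: [0.537, -0.2415, 0.1882]
tcp_rot: [3.129, -0.215, 0.004]
wrist_force: [-5.9, -3.9, 8.6]
width: 0.358
```

```bash
python3 - <<'E'
from h import *
o=snap('14',{'side':(260,140,380,310)});st()
E
```

```text
t 14.83 p [ 0.5369 -0.2419  0.1881] hd -97.9 F [-4.83 -4.33  9.29] w 0.359 q [-0.46  0.13  1.84 -0.    1.16  1.25]
```

View pics/side14z.png

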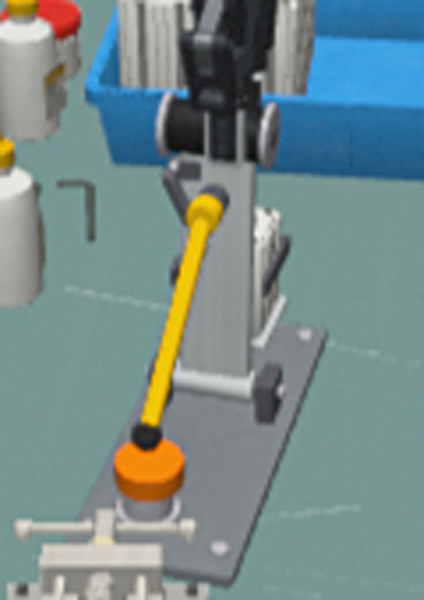

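Emit:
apply_moves([
  [[-0.0005,-0.001,-0.001,0,0,0,0.6],[-0.0005,-0.002,-0.002,0,0,0,0.6],[-0.001,-0.003,-0.003,0,0,0,0.6],[-0.001,-0.004,-0.003,0,0,0,0.6],[-0.001,-0.005,-0.003,0,0,0,0.6],[-0.001,-0.006,-0.003,0,0,0,0.6],[-0.001,-0.007,-0.003,0,0,0,0.6],[-0.001,-0.007,-0.003,0,0,0,0.6]],
])

```text
time: 15.5
tool_pos: [0.5378, -0.2352, 0.1891]
tcp_rot: [3.129, -0.215, 0.006]
wrist_force: [1.3, -6.5, -1.9]
width: 0.354
```

```bash
python3 - <<'E'
from h import *
o=snap('15',{'side':(260,140,380,310)});st()
E
```

```text
t 15.6 p [ 0.5378 -0.2353  0.1891] hd -97.9 F [ 1.52 -5.78 -1.38] w 0.358 q [-0.45  0.13  1.85 -0.    1.16  1.26]
```

View pics/side15z.png

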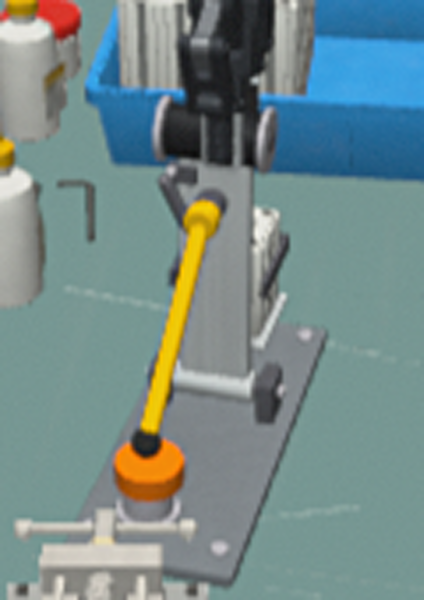

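Emit:
apply_moves([
  [[0,-0.0005,0,0,0,0,0.6],[0,-0.001,0,0,0,0,0.6],[0,-0.0015,0,0,0,0,0.6],[0,-0.002,0,0,0,0,0.6],[0,-0.0025,0,0,0,0,0.6],[0,-0.003,0,0,0,0,0.6],[0,-0.003,0,0,0,0,0.6],[0,-0.003,0,0,0,0,0.6]],
])

```text
time: 16.27
tool_pos: [0.5382, -0.2321, 0.1895]
tcp_rot: [3.129, -0.216, 0.006]
wrist_force: [1.0, -5.6, 0.5]
width: 0.357
```

```bash
python3 - <<'E'
from h import *
o=snap('16',{'side':(260,140,380,310)});st()
E
```

```text
t 16.37 p [ 0.5382 -0.2321  0.1895] hd -97.9 F [ 0.14 -4.74 -0.07] w 0.359 q [-0.45  0.12  1.85 -0.    1.16  1.26]
```

View pics/side16z.png

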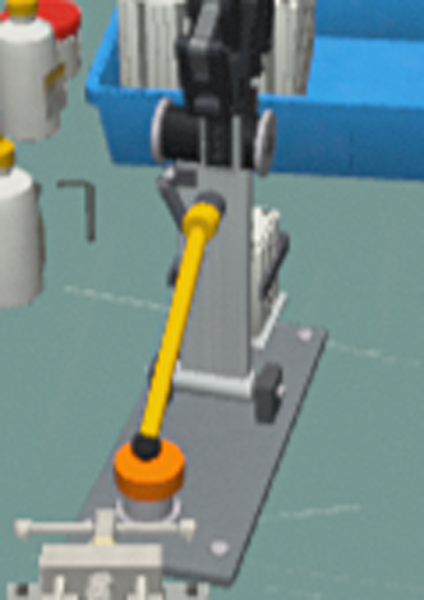

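Emit:
apply_moves([
  [[0,-0.0005,0,0,0,0,0.6],[0,-0.001,0,0,0,0,0.6],[0,-0.0015,0,0,0,0,0.6],[0,-0.002,0,0,0,0,0.6],[0,-0.002,0,0,0,0,0.6],[0,-0.002,0,0,0,0,0.6],[0,-0.002,0,0,0,0,0.6],[0,-0.002,0,0,0,0,0.6]],
])

```text
time: 17.03
tool_pos: [0.5385, -0.2302, 0.1897]
tcp_rot: [3.129, -0.216, 0.006]
wrist_force: [-0.1, -5.2, 1.3]
width: 0.354
```

```bash
python3 - <<'E'
from h import *
st()
E
```

```text
t 17.03 p [ 0.5385 -0.2302  0.1897] hd -97.9 F [-0.1  -5.24  1.25] w 0.354 q [-0.44  0.12  1.85 -0.    1.16  1.27]
```

Emit:
apply_moves([
  [[0,-0.0005,0,0,0,0,0.6],[0,-0.001,0,0,0,0,0.6],[0,-0.0015,0,0,0,0,0.6],[0,-0.002,0,0,0,0,0.6],[0,-0.002,0,0,0,0,0.6],[0,-0.002,0,0,0,0,0.6],[0,-0.002,0,0,0,0,0.6],[0,-0.002,0,0,0,0,0.6]],
])

```text
time: 17.7
tool_pos: [0.5386, -0.2297, 0.1896]
tcp_rot: [3.127, -0.215, 0.006]
wrist_force: [-0.2, -9.1, 1.6]
width: 0.358
```

```bash
python3 - <<'E'
from h import *
o=snap('17',{'side':(260,140,380,310)});st()
E
```

```text
t 17.8 p [ 0.5386 -0.2297  0.1896] hd -97.9 F [-0.3  -9.42  1.13] w 0.36 q [-0.44  0.12  1.85 -0.01  1.16  1.27]
```

View pics/side17z.png

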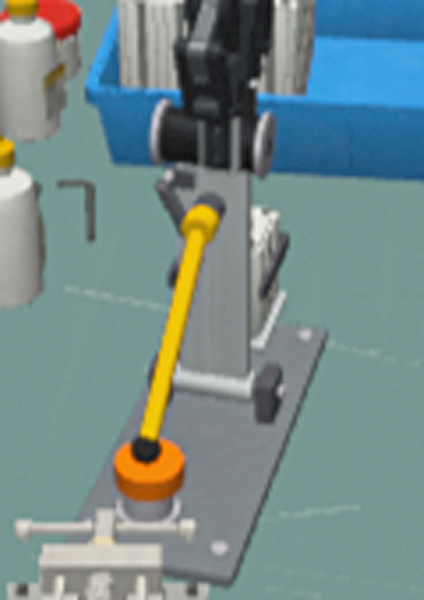

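The foot touches the puck: a 2 mm command moved the hub only 0.5 mm and Fy rose from 5 to 9 N. I hold briefly to see that it is steady.

Emit:
apply_moves([
  [[0,0,0,0,0,0,0.6],[0,0,0,0,0,0,0.6],[0,0,0,0,0,0,0.6],[0,0,0,0,0,0,0.6],[0,0,0,0,0,0,0.6],[0,0,0,0,0,0,0.6],[0,0,0,0,0,0,0.6],[0,0,0,0,0,0,0.6]],
])

```text
time: 18.47
tool_pos: [0.5386, -0.2297, 0.1896]
tcp_rot: [3.127, -0.215, 0.006]
wrist_force: [-0.3, -9.9, 1.4]
width: 0.358
```

```bash
python3 - <<'E'
from h import *
a=cv2.imread('pics/side6.png'); o=snap('18'); st()
for im in(a,o['side']): print(blob(im,(8,120,120),(19,255,255),(285,255,320,295))[:1])
E
```

```text
t 18.57 p [ 0.5386 -0.2297  0.1896] hd -97.9 F [ 0.22 -8.9   1.  ] w 0.36 q [-0.44  0.12  1.85 -0.01  1.16  1.27]
[(295, array([301.81, 272.5 ]), [292, 264, 20, 18])]
[(245, array([302.  , 273.64]), [292, 264, 20, 18])]
```

```bash
python3 - <<'E'
from h import *
print(bot.finish_job())
E
```

```text
the job is handed in; nothing more can be done
None
```

I set the orange puck on the pillar and let go. Then I pushed the kickstand over centre until it snapped down. Finally I gripped the hub, brought the frame upright and handed the job in at 18.6 s, still holding it.

**What the last checks showed**
- **Puck:** after release it was 2–4 mm from where I measured the pillar's centre. Its outline in the side view was the same just before hand-in, so the foot did not shift it.
- **Kickstand:** the pictures show it down. I could not read its angle directly.
- **Frame and foot:** contact came at tool y ≈ -0.230, which is where upright was predicted. The push along y rose from 5 N to a steady 9 N, so I put the foot force at roughly 6 N. This is worked out from the wrist force, not measured.
- **Grip:** opening 0.36 (about 31 mm on the 32 mm hub) at 40 N. The grasp point is about 12 mm from the hub's centre, because I gripped 8 mm to the -x side to clear a bracket.
- **Things round about:** I did not measure the pot, oiler, tape or cap again at the end. I did not come near them, and they looked unmoved where they show in the pictures.

**What disagreed**
- The two cameras differed by about 4–8 mm along y. I took values in between and corrected them against the fingertips as seen in the side view.
- While I raised the frame, the hub pushed up on the fingers with up to 9 N. I eased this by raising the tool 3 mm.

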